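# Start the glue timer, then close, pin and press the veneer press

### The job

Start the glue timer by pressing its button fully down and letting it come back up. Then swing the raised lid of the little plywood veneer press fully shut, take the steel pin from its wooden stand and push it through the hole in the lid into the base until its collar sits flush on the lid. Finish while still pressing firmly down on the seated pin or the lid so that the halves stay pressed shut, and leave the varnish jar and the ink bottle where they stand.

Things in the scene. Friction and masses are not known exactly. Their poses are not given: they have to be found in the camera images.
- press: small clamshell veneer press of plywood, screwed to the table. Base block 140 (x) x 100 (y) x 36 mm; origin at the centre of its underside on the table, z up. The lid's hinge is at its +x end, the free edge and the pin hole at its -x end. A panel 2 mm thick lies on the base. The lid plate is 140 x 100 x 14 mm; shut, it lies level straight above the base with its upper face 52 mm above the table
- press_lid (a joint): hinge of the press lid, rad: 0 = fully shut (a stop), positive = free edge raised; starts about 0.45 to 0.85. The hinge is stiff: the lid stays at any angle where it is left and about 1 to 4 N downward on its outer (upper) face moves it. The hinge axis is level, along the press's y axis, at point press_hinge
- press_hinge (a point): middle of the lid's hinge axis, fixed, 37 mm above the table, 72 mm from the press's centre along its +x. Same axes as the press
- press_hole (a point): where the mouth of the pin hole in the lid's upper face lies when the lid is shut: 52 mm above the table, 50 mm from the press's centre along its -x (122 mm from the hinge axis, 20 mm from the free edge). Fixed to the base. The hole is upright, 13 mm in diameter with a 2 mm chamfer in lid and base: 14 mm through the lid, 2 mm gap, then 30 mm deep in the base. Same axes as the press
- pin_grip (a point): centre of the grip of the loose steel pin, z along the pin, up. Pin 81 mm long, about 65 to 105 g: from the tip, a shaft 10 mm in diameter and 40 mm long (last 8 mm tapered to 5 mm), a collar 26 mm in diameter and 5 mm thick, a round grip 16 mm in diameter and 36 mm long. This point is half-way up the grip: 23 mm above the collar's underside, 63 mm above the tip, 18 mm below the top. Seated in the press it stands 75 mm above the table; in the stand 68 mm
- pin_collar (a point): centre of the underside of the pin's collar, 40 mm above the tip; lies at point press_hole when the pin is seated
- pin_stand: fixed wooden block 64 x 64 x 45 mm, origin at the centre of its underside; the pin stands upright in the 13 mm hole in its middle, collar resting on its top, tip 40 mm deep
- timer: fixed white bench timer, 66 (x) x 106 (y) x 34 mm, origin at the centre of its underside, with a round dial on its +y half and a push button on its -y half
- timer_button (a joint): travel of the timer's spring button, m: 0 = up, 0.006 = fully down (takes 5 N); springs back when let go
- timer_button_top (a point): centre of the top face of the round timer button (24 mm in diameter), 56 mm above the table when up; 29 mm from the timer's centre along its -y
- varnish_jar: bystander: brown glass jar with a light cap, 52 mm wide, 73 mm tall, origin at the centre of its underside
- ink_bottle: bystander: dark ink bottle with a black cap, 42 mm wide, 60 mm tall, origin at the centre of its underside
Mind the look-alikes: they are no part of the job. Of the things that look like the press, the larger one is meant.

How it is judged:
By the outcome, as a careful person would: the job done as asked, in the order asked, and still so for the second after the job is handed in, while the arm keeps its last pose, push and grip.
It also fails if it takes over 58 s, if anything falls off the work surface, if the arm or the gripper's body presses on something with over 40 N, if the wrist force passes 120 N, or if a joint passes its speed limit or range.

### The arm

A 6-joint arm with a two-finger parallel gripper is mounted at the origin on the work surface; the furniture and walls round the work are solid. World frame = base frame: x ahead of the robot, y to its left, z up, the work surface at z = 0. Lengths are in m, angles in rad, forces in N, time in s.
With the tool pointing down it reaches from about 0.35 to 0.8 m from the base axis. Payload 7.3 kg.
Tool frame: the origin (TCP) lies at the very end of the fingers, on their centre line; the grasp point (between the pads) lies 19 mm behind it; z points along the fingers, y is the line along which they close (so a half turn about z gives the same grasp; the last joint's range is limited). The gripper opens to 85 mm and grips with 20 to 120 N. Pads are 22 mm wide; open, the fingers measure 114 mm over their backs; the gripper's body (76 mm by 85 mm) begins 54 mm behind the grasp point. The pads swing forward as they close: fully open they stand 13 mm farther back than shut.
Start: joints at [1.184, 0.342, 1.524, -0, 1.275, -0.146], TCP at [0.125, 0.51, 0.231] pointing down, gripper open.
Joint ranges: [-2.53, 2.53], [-0.77, 2.02], [0.04, 2.7], [-1, 4.14], [0.28, 2.66], [-3.11, 3.11]. Speed limits (rad/s): [2.57, 2.57, 3.14, 3.14, 3.14, 3.14].

### API

Orientations are given as a unit quaternion [x, y, z, w].
In Python, from plant import manip gives the robot as it stands.
- The arm moves only by the tool move_arm, never from a script. Its argument "series" is a list of rows, each a list of 5 numbers: the finger opening in cm, from 0 to 8.54, then the shift along the tool's x, y, z in cm, then the turn about the tool's z in rad. A call has 1 to 8 rows; each row shifts and turns the commanded pose from where the row before left it, along the tool's axes as they then stand; what a row does not reach is not made up. A row lasts 1/12 s, in which the tool goes at most 41.7 mm and 7.16 degrees, less where a joint would pass 70% of its speed; a pose out of reach is approached as far as the arm can. A call is refused whole if a number of a shift passes 4.17 or a number of a turn 0.125, either way. A call with a gripper value outside its range is refused whole. The fingers move at their own pace and stop on an object; "squeeze" is the grip in N (left out, the last holds). Time passes only in rows, so rows that do not move let the fingers close. It gives the time, the measured TCP pose, the force, the opening and the grip force at its end, in the units of the state.
- manip.state(): the state, without advancing time (a new reading comes with each control period).
- manip.grab_frame(name): name is "scene" or "top" or "wrist"; returns a dict with "pixels" (400x640x3 uint8, red, green, blue), "range_z" (400x640 float32, m along the optical axis (not along the pixel's ray), 0 where there is no reading), "camera_matrix" (3x3 intrinsics, pixels), "extrinsics" (4x4, takes a point from camera to world coordinates); the wrist camera has in their place "mount" (4x4, takes a point from camera to tool coordinates, whose origin is the TCP and whose axes are the flange's). Camera axes: x right, y down, z forward; pixel columns grow to the right and rows downward; lengths in m; the calibration is good to about 2 mm. The wrist camera is an equidistant fisheye: a pixel r from the principal point sees the ray r / f radians off the axis. A picture is of the moment at which its call begins: read the wrist's pose just before it.
- manip.sign_off(): hands the job in; it is judged then, once.
Trained networks look in the newest picture that a camera, given by its name, has taken for a name from the list of things; names that differ only in an ending like _2 or _b are one class to them, and where a whole thing is asked for, a point or a joint stands for the part that bears it (a point fixed in the world has none). Each returns a list of dicts, best first, with "conf" (0 to 1); they miss things now and then, are a little off and sometimes report something else, mostly with a low value. They report only what shows in the picture. A call takes as long as a camera call. They do not tell look-alikes from the thing itself.
- manip.search_frame(thing, camera): "xyz" ([x, y, z] in m, in world coordinates, good to about 4 mm: the middle of the surface that is visible of it).
The state is a dict: "time_s": time; "joint_pos": joint angles; "dq": joint speeds; "joint_efforts": joint torques, N m; "eef_pos": TCP position; "orientation": TCP orientation; "contact_force": force on the tool from outside, world axes, zero at the start; "ft_torque": the same for the moment, N m; "gripper_width": opening from 0.0 (shut) to 1.0 (fully open); "finger_force": force on a finger pad.
Only numpy, scipy, OpenCV 4.12 (cv2) and the standard library are available. Lean on these libraries where they do the work, as an engineer would, in place of code of your own. Each camera call takes 0.05 s, during which the arm holds its last target. There are 200 camera calls.

## Working session

There is one attempt and no reset: what is moved stays moved. The work goes in short steps, Python scripts to look and compute and a tool call to move; the robot and the scene stay as the last step left them, time stands still between calls to the robot, and variables do not carry over. Pictures are saved under pics/ and viewed, at most 10 in all, crops included, and the job is handed in when it is done.

Besides the shell and the picture viewer there is one more tool, called after "Call:" as name(argument=value, ...) on one line, values as JSON. move_arm: Moves the arm, as the interface text tells. Its arguments: {"type":"object","properties":{"series":{"type":"array","items":{"type":"array","items":{"type":"number"}}},"squeeze":{"type":"number"}},"required":["series"]}

```bash
mkdir -p pics; ls
cat > h.py <<'E'
from plant import manip
import numpy as np, cv2
def grab(n,save=None):
    f=manip.grab_frame(n)
    if save: cv2.imwrite('pics/'+save,f["pixels"][:,:,::-1])
    return f
def cloud(f):
    z=f["range_z"];K=f["camera_matrix"];v,u=np.mgrid[:400,:640]
    P=np.stack([(u-K[0,2])/K[0,0]*z,(v-K[1,2])/K[1,1]*z,z],-1)
    E=f["extrinsics"];W=P@E[:3,:3].T+E[:3,3];W[z==0]=np.nan
    return W
def proj(f,p):
    E=np.linalg.inv(f["extrinsics"]);c=E[:3,:3]@np.array(p)+E[:3,3];q=f["camera_matrix"]@c;return (q[:2]/q[2]).round(0)
E
python3 - <<'E'
from h import *
np.set_printoptions(precision=4,suppress=True)
print(manip.state())
for c in("scene","top"):
    f=grab(c,c+'0.png'); np.savez(c+'0.npz',**f)
    for t in("press","press_lid","pin_grip","pin_stand","timer","timer_button_top","varnish_jar","ink_bottle"):
        for r in manip.search_frame(t,c): print(c,t,np.round(r["xyz"],3),round(r["conf"],2),proj(f,r["xyz"]))
E
```

```text
pics
{'time_s': 0.0, 'joint_pos': array([ 1.184 ,  0.3427,  1.525 ,  0.    ,  1.2754, -0.146 ]), 'dq': array([-0.0011,  0.0001,  0.0001,  0.0002, -0.0001,  0.0006]), 'joint_efforts': array([  0.0005, -43.3683, -24.6008,  -0.0001,   0.0078,   0.    ]), 'eef_pos': array([0.125 , 0.5095, 0.2306]), 'orientation': array([ 0.1201,  0.9928, -0.0007, -0.0002]), 'contact_force': array([-0.3724,  0.5545, -0.4312]), 'ft_torque': array([ 0.0605, -0.0328, -0.0047]), 'finger_force': 0.0, 'gripper_width': 0.9955085357907582}
scene press [ 0.442 -0.016  0.038] 0.74 [309. 211.]
scene press [0.396 0.14  0.034] 0.69 [321. 180.]
scene press_lid [ 0.414 -0.016  0.109] 0.7 [301. 190.]
scene press_lid [0.392 0.151 0.03 ] 0.48 [321. 179.]
scene pin_grip [ 0.444 -0.212  0.064] 0.66 [274. 244.]
scene pin_stand [ 0.446 -0.227  0.045] 0.77 [272. 252.]
scene timer [0.433 0.279 0.029] 0.73 [349. 164.]
scene timer_button_top [ 0.434 -0.409  0.036] 0.45 [229. 297.]
scene timer_button_top [ 0.439 -0.017  0.04 ] 0.35 [308. 210.]
scene varnish_jar [0.498 0.43  0.04 ] 0.68 [384. 146.]
scene ink_bottle [ 0.436 -0.405  0.04 ] 0.79 [230. 295.]
top press [0.417 0.008 0.088] 0.91 [321. 201.]
top press [0.368 0.157 0.03 ] 0.64 [280. 217.]
top press_lid [0.367 0.156 0.034] 0.97 [280. 217.]
top press_lid [0.41  0.008 0.112] 0.76 [321. 203.]
top press_lid [0.421 0.012 0.088] 0.19 [320. 200.]
top pin_grip [ 0.432 -0.2    0.064] 0.57 [380. 197.]
top pin_stand [ 0.431 -0.198  0.048] 0.59 [379. 198.]
top timer [0.425 0.307 0.031] 0.93 [239. 201.]
top varnish_jar [0.486 0.435 0.051] 0.46 [202. 185.]
top ink_bottle [ 0.43  -0.195  0.043] 0.35 [378. 198.]
```

```bash
python3 -c "
import cv2,numpy as np
a=cv2.imread('pics/scene0.png');b=cv2.imread('pics/top0.png')
print(a.shape)
"
```

```text
(400, 640, 3)
```

View pics/scene0.png

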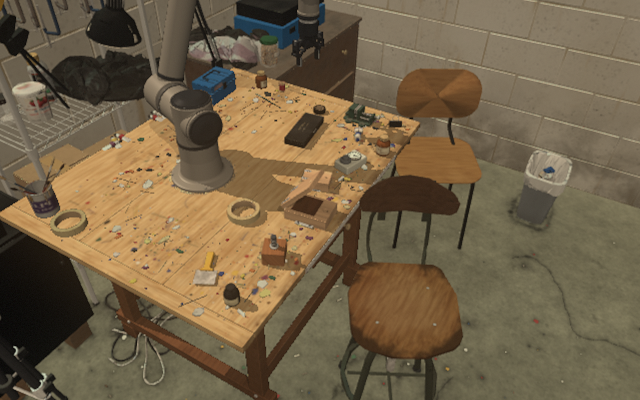

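View pics/top0.png

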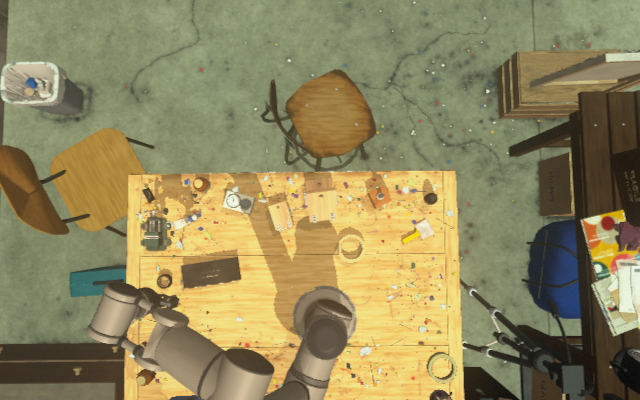

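The scene view shows a larger press with its lid raised at about (310,205) and a smaller look-alike at (285,215 in top). The pin stand is at (273,250), the timer at (350,163), the ink bottle at (231,295) and the jar at (383,146). In the top view they are: press (321,205), small press (280,217), timer (239,201), stand (378,197). I'll check this choice in one close crop.

Run:
```python
from h import *
a=cv2.imread('pics/scene0.png')[130:310,215:405];b=cv2.imread('pics/top0.png')[168:238,190:440]
a=cv2.resize(a,None,fx=2,fy=2,interpolation=3);b=cv2.resize(b,None,fx=3.2,fy=3.2,interpolation=3)
o=np.zeros((a.shape[0]+b.shape[0],800,3),np.uint8);o[:a.shape[0],:a.shape[1]]=a;o[a.shape[0]:]=b[:,:800]
cv2.imwrite('pics/crop1.png',o);print(o.shape)
```

```text
(584, 800, 3)
```

View pics/crop1.png

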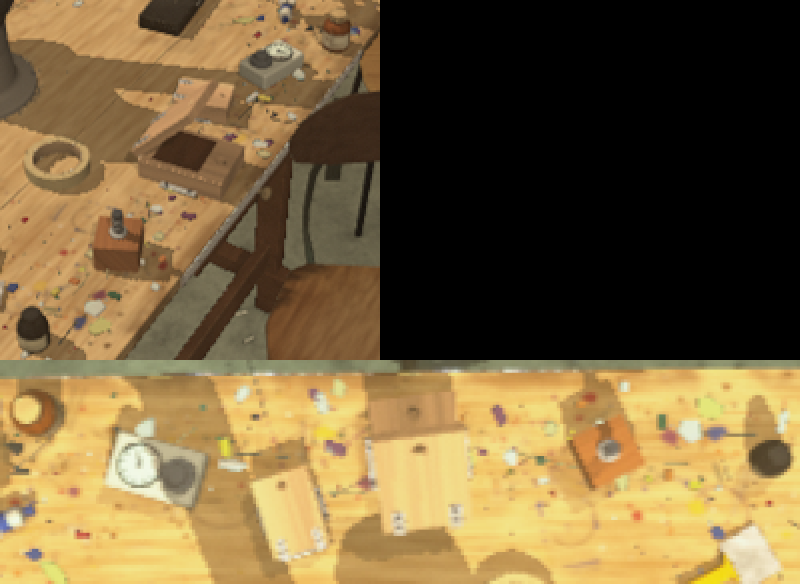

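The choice is clear. The larger press (crop 415,460) has its lid raised, its hinge toward the robot and its free edge facing away. The smaller look-alike is at crop (290,515), the timer at (155,468) with its dark button at (178,476), and the only pin is in its stand at (607,448).

Run:
```python
from h import *
np.set_printoptions(precision=4,suppress=True)
f=dict(np.load('top0.npz'));W=cloud(f);C=f["pixels"]
print(np.linalg.norm(f["extrinsics"][:3,3]),f["extrinsics"][:3,3])
def rect(lo,hi,c,r,n):
    m=(W[...,2]>lo)&(W[...,2]<hi)&(np.hypot(W[...,0]-c[0],W[...,1]-c[1])<r)
    p=W[m]; R=cv2.minAreaRect(p[:,:2].astype(np.float32)*1000)
    print(n,len(p),p.mean(0),'rect',np.round(R[0]),np.round(R[1]),round(R[2],1)); return p,m
rect(.026,.042,(.425,.30),.075,'timer body')
p,m=rect(.046,.065,(.425,.30),.08,'timer button')
p,m=rect(.02,.3,(.42,.0),.1,'press all')
p,m=rect(.06,.3,(.40,.01),.09,'lid')
A=np.c_[p[:,:2],np.ones(len(p))];k,*_=np.linalg.lstsq(A,p[:,2],rcond=None);print('plane',k,'tilt',np.arctan(np.hypot(k[0],k[1])),'yaw',np.degrees(np.arctan2(k[1],k[0])))
rect(.035,.055,(.432,-.2),.05,'stand')
rect(.06,.1,(.432,-.2),.04,'pin')
rect(.02,.07,(.37,.157),.06,'small press')
```

```text
1.639420231780285 [0.316  0.0197 1.6086]
timer body 420 [0.4245 0.3154 0.0338] rect [424. 311.] [104.  66.] 74.1
timer button 51 [0.4146 0.2826 0.0522] rect [416. 283.] [32. 32.] 88.3
press all 1188 [0.4231 0.0105 0.0886] rect [427.  11.] [155. 100.] 6.5
lid 824 [0.4103 0.0091 0.1102] rect [406.   8.] [102. 100.] 6.6
plane [ 1.0142  0.1155 -0.307 ] tilt 0.795673153378547 yaw 6.495522222969314
stand 297 [ 0.4364 -0.2004  0.0439] rect [ 437. -201.] [63. 65.] 25.9
pin 22 [ 0.4359 -0.1994  0.0817] rect [ 436. -200.] [15. 14.] 39.8
small press 487 [0.3702 0.157  0.0331] rect [370. 157.] [96. 66.] 17.7
```

Call:
move_arm(series=[[0,-3.36,-1.51,0.8,0],[0,-3.36,-1.51,0.8,0],[0,-3.36,-1.51,0.8,0],[0,-3.36,-1.51,0.8,0],[0,-3.36,-1.51,0.8,0]])

```text
time_s: 1.32
eef_pos: [0.2714, 0.3954, 0.1911]
orientation: [0.12, 0.993, 0.0, 0.0]
contact_force: [0.2, 1.1, -0.4]
gripper_width: 0.296
finger_force: 0.0
```

Call:
move_arm(series=[[0,-3.36,-1.51,0.8,0],[0,-3.36,-1.51,0.8,0],[0,-3.36,-1.51,0.8,0],[0,-3.36,-1.51,0.8,0],[0,-3.36,-1.51,0.8,0],[0,0,0,0,0],[0,0,0,0,0]])

```text
time_s: 1.9
eef_pos: [0.4165, 0.2818, 0.1507]
orientation: [0.122, 0.993, -0.0, -0.0]
contact_force: [-0.1, -0.7, 0.4]
gripper_width: -0.003
finger_force: 0.0
```

```bash
cat >> h.py <<'E'
from scipy.spatial.transform import Rotation as Ro
def wcloud(save=None):
    s=manip.state();f=grab("wrist",save);K=f["camera_matrix"];z=f["range_z"];v,u=np.mgrid[:400,:640]
    a=(u-K[0,2])/K[0,0];b=(v-K[1,2])/K[1,1];r=np.hypot(a,b)+1e-9;t=np.tan(np.minimum(r,1.5))/r
    P=np.stack([a*t*z,b*t*z,z],-1);M=f["mount"];R=Ro.from_quat(s["orientation"]).as_matrix()
    W=(P@M[:3,:3].T+M[:3,3])@R.T+s["eef_pos"];W[(z==0)|(r>1.3)]=np.nan
    return W,f,s
def to(x,y,z,s=None):
    s=s or manip.state();R=Ro.from_quat(s["orientation"]).as_matrix()
    print('tcp',s["eef_pos"].round(4),'tool delta cm',(R.T@(np.array([x,y,z])-s["eef_pos"])*100).round(2))
def rect(W,lo,hi,c,r,n):
    m=(W[...,2]>lo)&(W[...,2]<hi)&(np.hypot(W[...,0]-c[0],W[...,1]-c[1])<r)
    p=W[m]
    if len(p)<5: print(n,len(p));return p
    R=cv2.minAreaRect(p[:,:2].astype(np.float32)*1000)
    print(n,len(p),p.mean(0).round(4),'rect',np.round(R[0],1),np.round(R[1],1),round(R[2],1)); return p
E
python3 - <<'E'
from h import *
W,f,s=wcloud('w1.png')
print(s["orientation"],s["eef_pos"],s["time_s"],s["gripper_width"],f["mount"].round(3).tolist())
rect(W,.028,.040,(.424,.311),.07,'body')
rect(W,.050,.062,(.415,.283),.03,'button')
for r in manip.search_frame("timer_button_top","wrist"): print(r)
to(.4155,.283,.062,s)
E
```

```text
[ 1.21993616e-01  9.92530736e-01 -2.37593605e-04 -4.89847726e-04] [0.41649039 0.2817702  0.15073833] 1.9 -0.0025365835899142652 [[0.0, -0.961, -0.277, 0.07], [1.0, 0.001, -0.0, 0.001], [0.001, -0.277, 0.961, -0.144], [0.0, 0.0, 0.0, 1.0]]
body 6504 [0.4219 0.3151 0.0358] rect [424.6 309. ] [106.1  66.9] 74.7
button 667 [0.415  0.281  0.0568] rect [415.5 280.7] [22.8 22.6] 78.7
{'xyz': [0.417, 0.2825, 0.0562], 'conf': 0.85}
tcp [0.4165 0.2818 0.1507] tool delta cm [0.12 0.1  8.87]
```

View pics/w1.png

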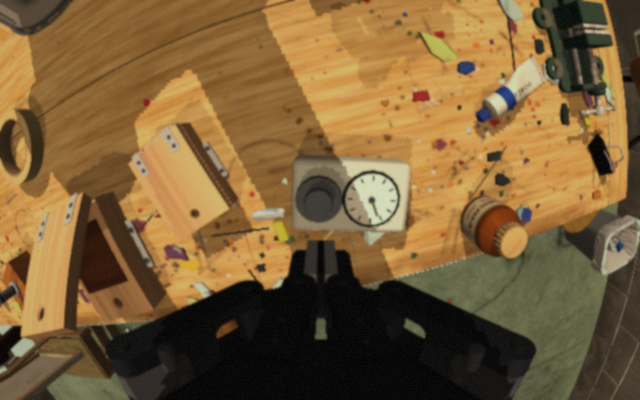

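The wrist view shows the button at pixel (319,197) and the dial at (371,198). The tool is directly above the button, so I'll descend and press.

Call:
move_arm(series=[[0,0.05,0,3.0,0],[0,0,0,3.0,0],[0,0,0,2.4,0],[0,0,0,0.5,0],[0,0,0,0.4,0],[0,0,0,0.4,0],[0,0,0,0.2,0],[0,0,0,0,0]])

```text
time_s: 2.67
eef_pos: [0.4154, 0.284, 0.0534]
orientation: [0.12, 0.993, 0.001, 0.001]
contact_force: [-2.0, 1.5, 3.1]
gripper_width: 0.004
finger_force: 1.4
```

Call:
move_arm(series=[[0,0,0,0.2,0],[0,0,0,0.2,0],[0,0,0,0,0],[0,0,0,0,0]])

```text
time_s: 3.0
eef_pos: [0.4156, 0.2839, 0.0499]
orientation: [0.12, 0.993, 0.001, 0.001]
contact_force: [-4.4, 2.0, 12.5]
gripper_width: -0.003
finger_force: 6.5
```

Call:
move_arm(series=[[0,0,0,-1.0,0],[0,0,0,-3.5,0],[0,0,0,-3.5,0],[0,0,0,-3.5,0],[0,0,0,-3.5,0]])

```text
time_s: 3.42
eef_pos: [0.4149, 0.2827, 0.2003]
orientation: [0.12, 0.993, -0.0, 0.0]
contact_force: [0.5, 0.3, -0.6]
gripper_width: 0.002
finger_force: 0.0
```

Call:
move_arm(series=[[0,-0.81,-3.84,0,0],[0,-0.81,-3.84,0,0],[0,-0.81,-3.84,0,0],[0,-0.81,-3.84,0,0],[0,-0.81,-3.84,0,0],[0,-0.81,-3.84,0,0],[0,-0.81,-3.84,0,0],[0,0,0,0,0]])

```text
time_s: 4.08
eef_pos: [0.406, 0.0025, 0.1988]
orientation: [0.123, 0.992, -0.001, 0.001]
contact_force: [1.3, 1.3, -1.2]
gripper_width: 0.001
finger_force: 0.0
```

Run:
```python
from h import *
W,f,s=wcloud('w2.png')
d=np.array([.9936,.1132]);
m=(W[...,2]>.06)&(W[...,2]<.17)&(np.hypot(W[...,0]-.41,W[...,1]-.01)<.09)
p=W[m];u=(p[:,:2]-[.363,.004])@d;v=(p[:,:2]-[.363,.004])@[-d[1],d[0]]
print(len(p),u.min(),u.max(),v.min(),v.max(),np.polyfit(u,p[:,2],1),p[:,2].max())
rect(W,.028,.046,(.47,.015),.08,'base front')
to(.407,.009,.135,s)
```

```text
14729 -0.005129992811851004 0.09424230350192535 -0.05401006454042292 0.04706715683141303 [1.07366648 0.06214523] 0.155066620500128
base front 3
tcp [0.406  0.0025 0.1988] tool delta cm [0.07 0.67 6.38]
```

Call:
move_arm(series=[[0,0,0.3,3.2,0],[0,0,0,3.2,0],[0,-0.58,0.21,0.9,0],[0,-0.58,0.21,0.9,0],[0,-0.58,0.21,0.9,0],[0,-0.58,0.21,0.9,0]])

```text
time_s: 4.63
eef_pos: [0.4333, 0.0147, 0.0987]
orientation: [0.12, 0.993, 0.0, 0.002]
contact_force: [-1.2, 1.0, 1.7]
gripper_width: -0.003
finger_force: 1.0
```

Call:
move_arm(series=[[0,-0.58,0.21,0.9,0],[0,-0.32,0.12,0.75,0],[0,-0.32,0.12,0.75,0],[0,-0.32,0.12,0.75,0],[0,-0.32,0.12,0.75,0],[0,-0.32,0.12,0.75,0],[0,0,0,0,0]])

```text
time_s: 5.22
eef_pos: [0.4535, 0.0168, 0.052]
orientation: [0.12, 0.993, -0.0, -0.001]
contact_force: [-3.3, -1.6, 7.9]
gripper_width: 0.004
finger_force: 4.2
```

Call:
move_arm(series=[[0,0,0,0.2,0],[0,0,0,0.1,0],[0,0,0,0,0]])

```text
time_s: 5.47
eef_pos: [0.4537, 0.0168, 0.0515]
orientation: [0.12, 0.993, -0.0, -0.0]
contact_force: [-14.6, -0.8, 43.4]
gripper_width: -0.001
finger_force: 21.7
```

Call:
move_arm(series=[[0,0,0,-1.5,0],[0,0,0,-3.5,0],[0,1.5,0,-3.5,0],[0,1.5,0,-3.5,0],[0,0,0,0,0],[0,0,0,0,0]])

```text
time_s: 5.97
eef_pos: [0.4259, 0.024, 0.1701]
orientation: [0.12, 0.993, 0.0, 0.002]
contact_force: [-0.4, -0.2, -0.6]
gripper_width: -0.002
finger_force: 0.0
```

Run:
```python
from h import *
W,f,s=wcloud('w3.png');np.savez('w3.npz',W=W,px=f["pixels"]);print(s["eef_pos"],s["time_s"])
p=rect(W,.044,.060,(.434,.012),.1,'lid')
A=np.c_[p[:,:2]-[.434,.012],np.ones(len(p))];print(np.linalg.lstsq(A,p[:,2],rcond=None)[0])
```

```text
[0.42589401 0.02401622 0.170114  ] 5.9667
lid 14672 [0.4208 0.01   0.0534] rect [432.7   8.3] [145.1 101.2] 6.6
[-0.00236487 -0.00099489  0.0533887 ]
```

View pics/w3.png

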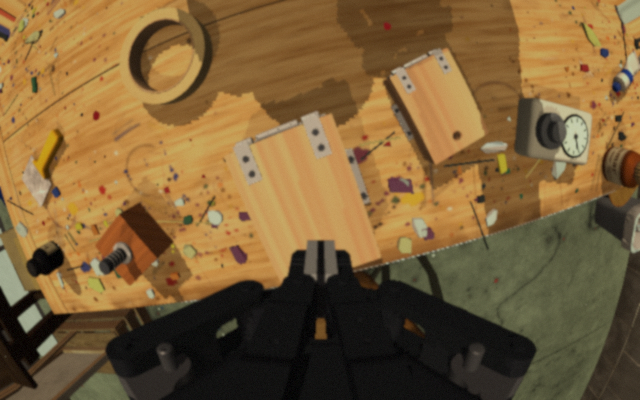

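The lid lies flat (fitted slope about 0) and the timer button is back up. The fingers hide the pin hole near (320,270), so I'll step past it for a view.

Call:
move_arm(series=[[8.5,-3.7,0.7,0,0],[8.5,-3.7,0.7,0,0],[8.5,-3.7,0.7,0,0],[8.5,0,0,0,0],[8.5,0,0,0,0]])

```text
time_s: 6.43
eef_pos: [0.5386, 0.0177, 0.1655]
orientation: [0.12, 0.993, -0.0, -0.002]
contact_force: [-1.1, 0.2, -1.1]
gripper_width: 0.704
finger_force: 0.0
```

Run:
```python
from h import *
W,f,s=wcloud('w4.png');np.savez('w4.npz',W=W,px=f["pixels"]);print(s["eef_pos"],s["time_s"])
p=rect(W,.046,.060,(.434,.012),.1,'lid')
print(np.nanmedian(p[:,2]))
m=(np.hypot(W[...,0]-.485,W[...,1]-.015)<.022)
v,u=np.where(m);print(u.min(),u.max(),v.min(),v.max())
g=cv2.cvtColor(f["pixels"],cv2.COLOR_RGB2GRAY).astype(float)
dk=m&(g<np.median(g[m])*.6)
n,lab,st,ce=cv2.connectedComponentsWithStats(dk.astype(np.uint8))
for i in range(1,n):
    if st[i,4]>15: print(st[i],ce[i].round(1),np.nanmedian(W[lab==i],0).round(4), W[int(ce[i][1]),int(ce[i][0])])
rect(W,.038,.056,(.436,-.2),.06,'stand');q=rect(W,.078,.1,(.436,-.2),.04,'pin')
for r in manip.search_frame("pin_grip","wrist"): print(r)
x0,y0=u.min()-50,v.min()-50
cv2.imwrite('pics/c4.png',cv2.resize(f["pixels"][max(y0,0):v.max()+50,max(x0,0):u.max()+50,::-1],None,fx=4,fy=4)[:600,:800]);print(x0,y0)
```

```text
[0.53862186 0.01766882 0.16550623] 6.4333
lid 18779 [0.4362 0.0092 0.0533] rect [432.2   8.4] [145.  100.7] 6.6
0.05327937263522889
275 327 112 163
[292 129  15  15 184] [299.1 136.1] [0.4846 0.0109 0.0085] [0.48498811 0.01010963 0.00795879]
stand 2510 [ 0.4383 -0.1958  0.0463] rect [ 437.1 -203.7] [65.7 65.9] 24.4
pin 229 [ 0.4378 -0.2012  0.0853] rect [ 437.7 -203.4] [17.2 15.8] 85.5
{'xyz': [0.4423, -0.1974, 0.0652], 'conf': 0.58}
225 62
```

View pics/w4.png

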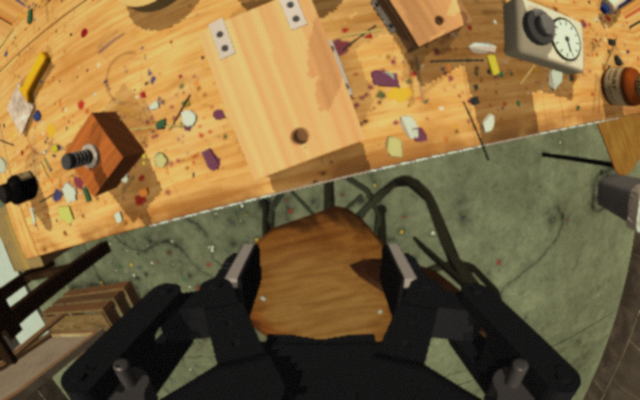

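Call:
move_arm(series=[[8.5,0.78,-3.97,0,0],[8.5,0.78,-3.97,0,0],[8.5,0.78,-3.97,0,0],[8.5,0.78,-3.97,0,0],[8.5,0.78,-3.97,0,0],[8.5,0.78,-3.97,0,0],[8.5,0,0,0,0],[8.5,0,0,0,0]])

```text
time_s: 7.2
eef_pos: [0.434, -0.2034, 0.1685]
orientation: [0.122, 0.992, 0.0, -0.0]
contact_force: [-0.1, 0.7, 0.6]
gripper_width: 0.995
finger_force: 0.0
```

```bash
cat >> h.py <<'E'
def pix2plane(u,v,z,f,s):
    K=f["camera_matrix"];a=(u-K[0,2])/K[0,0];b=(v-K[1,2])/K[1,1];r=np.hypot(a,b)
    ray=np.array([a/r*np.sin(r),b/r*np.sin(r),np.cos(r)]);M=f["mount"];R=Ro.from_quat(s["orientation"]).as_matrix()
    o=R@M[:3,3]+s["eef_pos"];d=R@M[:3,:3]@ray;return o+d*(z-o[2])/d[2]
E
python3 - <<'E'
from h import *
W,f,s=wcloud('w5.png');print(s["eef_pos"],s["time_s"],s["gripper_width"])
rect(W,.038,.049,(.437,-.202),.06,'stand');q=rect(W,.080,.1,(.437,-.202),.03,'pin')
for r in manip.search_frame("pin_grip","wrist"): print(r)
to(.437,-.202,.055,s)
# hole from w4
s4=dict(s);s4["eef_pos"]=np.array([0.53862186,0.01766882,0.16550623]);s4["orientation"]=np.array([.12,.9928,0,-.001])
for z in(.052,.0533): print('hole',pix2plane(299.1,136.1,z,f,s4))
E
```

```text
[ 0.43400537 -0.20336008  0.16853926] 7.2 0.9952403537432851
stand 4214 [ 0.4349 -0.2037  0.0463] rect [ 437.3 -204.1] [65.3 65.2] 25.7
pin 343 [ 0.436  -0.2039  0.0867] rect [ 437.  -204.1] [15.6 15.1] 26.3
{'xyz': [0.4334, -0.2009, 0.0707], 'conf': 0.71}
tcp [ 0.434  -0.2034  0.1685] tool delta cm [-0.27  0.2  11.35]
hole [0.48341093 0.01377472 0.052     ]
hole [0.48334935 0.01388254 0.0533    ]
```

Call:
move_arm(series=[[8.5,-0.3,0,3.5,0],[8.5,0,0,3.5,0],[5,0,0,3.5,0],[3,0,0,1.0,0],[1,0,0,0,0],[1,0,0,0,0],[1,0,0,0,0],[1,0,0,0,0]], squeeze=60)

```text
time_s: 7.97
eef_pos: [0.4399, -0.2036, 0.0554]
orientation: [0.119, 0.993, -0.001, 0.002]
contact_force: [-1.7, -2.1, -0.3]
gripper_width: 0.164
finger_force: 58.4
```

Call:
move_arm(series=[[1,0,0,0,0],[1,0,0,0,0],[1,0,0,0,0],[1,0,0,0,0]])

```text
time_s: 8.3
eef_pos: [0.4397, -0.2036, 0.0553]
orientation: [0.12, 0.993, -0.001, 0.002]
contact_force: [-0.0, -0.5, 7.3]
gripper_width: 0.17
finger_force: 59.1
```

Call:
move_arm(series=[[1,0,0,-1.5,0],[1,0,0,-3,0],[1,0,0,-3,0],[1,0,0,-2.5,0],[1,0,0,0,0]])

```text
time_s: 8.72
eef_pos: [0.441, -0.2042, 0.1589]
orientation: [0.12, 0.993, -0.002, 0.004]
contact_force: [0.7, -1.2, 0.0]
gripper_width: 0.163
finger_force: 59.4
```

Call:
move_arm(series=[[1,0.1,3.72,0,0],[1,0.1,3.72,0,0],[1,0.1,3.72,0,0],[1,0.1,3.72,0,0],[1,0.1,3.72,0,0],[1,0.1,3.72,0,0],[1,0,0,0,0],[1,0,0,0,0]])

```text
time_s: 9.38
eef_pos: [0.4857, 0.0173, 0.1533]
orientation: [0.118, 0.993, 0.0, -0.0]
contact_force: [0.1, 0.3, -0.7]
gripper_width: 0.171
finger_force: 59.5
```

Run:
```python
from h import *
W,f,s=wcloud('w6.png');np.savez('w6.npz',W=W,px=f["pixels"],s=np.r_[s["eef_pos"],s["orientation"]]);print(s["eef_pos"],s["orientation"],s["time_s"],s["gripper_width"],s["finger_force"])
p=rect(W,.046,.060,(.434,.012),.1,'lid')
p=rect(W,.06,.14,(.485,.015),.03,'pin?')
g=grab("scene",'s6.png');S=cloud(g);np.savez('s6.npz',**g);p=rect(S,.065,.125,(.485,.015),.03,'pin scene')
cv2.imwrite('pics/c6.png',cv2.resize(f["pixels"][120:280,240:400,::-1],None,fx=3.7,fy=3.7,interpolation=2))
```

```text
[0.48568186 0.01728355 0.15334832] [ 1.18117619e-01  9.92999527e-01  1.48473616e-04 -3.81377428e-04] 9.3833 0.17072151574019678 59.46391940116882
lid 20915 [0.4315 0.0095 0.0533] rect [432.4   8.3] [144.6 101. ] 6.6
pin? 78 [0.4795 0.0192 0.1171] rect [480.1  18.7] [9.5 4.5] 79.2
pin scene 14 [0.4843 0.013  0.1147] rect [484.   12.6] [7.2 5.4] 43.3
```

View pics/c6.png

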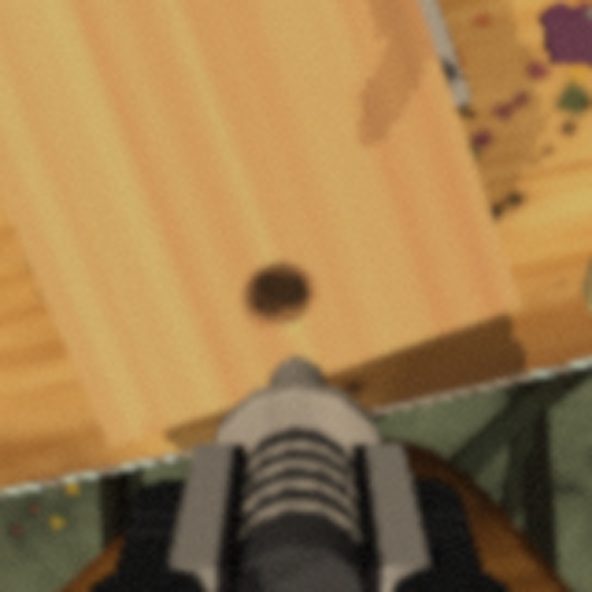

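The close view shows the hole at wrist pixel (315.4,198.4) and the held pin upright, with its tip edge at (320.3,216.5) and collar edge at (320.5,223.5). I'll work out the offset.

Run:
```python
from h import *
f=manip.grab_frame("wrist");s=manip.state();z=s["eef_pos"][2];R=Ro.from_quat(s["orientation"]).as_matrix()
T=lambda p:(R.T@(p-s["eef_pos"])*1000).round(1)
g=cv2.cvtColor(f["pixels"],cv2.COLOR_RGB2GRAY);sub=g[185:212,300:332];m=(sub<85).astype(np.uint8)
n,l,st,ce=cv2.connectedComponentsWithStats(m);print(st.tolist(),(ce+[300,185]).round(1).tolist())
for zz in(.052,.053):print('hole',pix2plane(315.4,198.4,zz,f,s).round(4),T(pix2plane(315.4,198.4,zz,f,s)))
print('tip far edge (x should be c+2.5)',T(pix2plane(320.3,216.5,z-.0505,f,s)))
print('collar far edge (c+13)',T(pix2plane(320.5,223.5,z-.0055,f,s)),T(pix2plane(320.5,223.5,z-.0105,f,s)))
print(s["eef_pos"])
```

```text
[[0, 0, 32, 27, 727], [11, 7, 15, 12, 137]] [[315.1, 198.1], [317.5, 197.7]]
hole [0.4827 0.0118 0.052 ] [  2.2  -3.4 101.5]
hole [0.4824 0.0119 0.053 ] [  2.5  -3.3 100.5]
tip far edge (x should be c+2.5) [ 3.9  0.7 50.5]
collar far edge (c+13) [15.4  0.9  5.5] [13.5  0.9 10.5]
[0.48569146 0.01453805 0.15352271]
```

Call:
move_arm(series=[[1,0.1,-0.15,1.5,0],[1,0,0,1.5,0],[1,0,0,1.0,0],[1,0,0,0,0],[1,0,0,0,0],[1,0,0,0,0]])

```text
time_s: 10.03
eef_pos: [0.4851, 0.0132, 0.1144]
orientation: [0.121, 0.993, 0.0, 0.0]
contact_force: [-0.4, 0.3, -0.5]
gripper_width: 0.168
finger_force: 59.5
```

Run:
```python
from h import *
f=grab("wrist",'w7.png');s=manip.state();print(s["eef_pos"],s["contact_force"])
cv2.imwrite('pics/c7.png',cv2.resize(f["pixels"][160:260,270:370,::-1],None,fx=6,fy=6,interpolation=2))
```

```text
[0.48522821 0.01338553 0.11454444] [-0.03814155  0.27542118 -0.87158941]
```

View pics/c7.png

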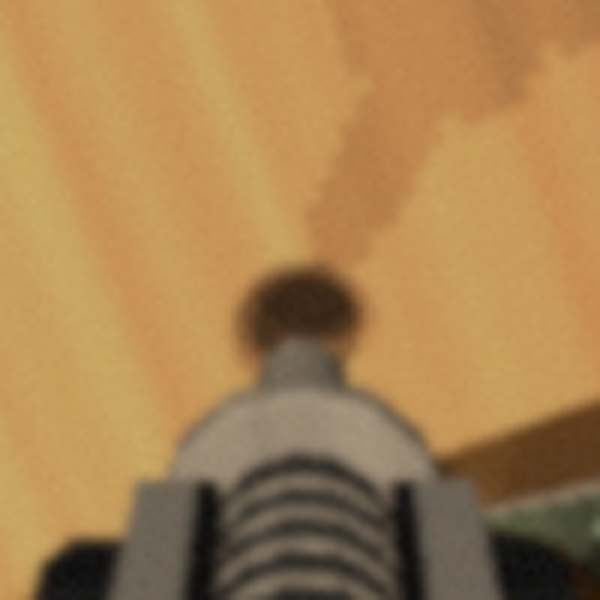

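Run:
```python
from h import *
f=manip.grab_frame("wrist");s=manip.state();z=s["eef_pos"][2];R=Ro.from_quat(s["orientation"]).as_matrix()
T=lambda u,v,zz:(R.T@(pix2plane(u,v,zz,f,s)-s["eef_pos"])*1000).round(1)
print('hole far rim(c+8.5)',T(320,160+262/6,.052),'centre',T(320,213,.052),'left/right',T(270+240/6,213,.052),T(270+360/6,213,.052))
print('tip far(c+2.5)',T(320.4,160+335/6,z-.0505))
print('collar far(c+13)',T(320.5,160+388/6,z-.0055))
```

```text
hole far rim(c+8.5) [ 9.2  0.5 62.6] centre [ 2.4  0.5 62.6] left/right [ 2.4 -6.5 62.6] [ 2.4  7.5 62.6]
tip far(c+2.5) [ 4.3  0.8 50.5]
collar far(c+13) [14.7  0.9  5.5]
```

Aligned within about 0.5 mm, so I'll insert.

Call:
move_arm(series=[[1,0.04,0,0.8,0],[1,0,0,0.8,0],[1,0,0,0.8,0],[1,0,0,0.8,0],[1,0,0,0,0]])

```text
time_s: 10.55
eef_pos: [0.4842, 0.0141, 0.0801]
orientation: [0.12, 0.993, -0.0, -0.0]
contact_force: [2.0, -1.0, -2.5]
gripper_width: 0.169
finger_force: 59.4
```

Call:
move_arm(series=[[1,0,0,0.6,0],[1,0,0,0.6,0],[1,0,0,0.3,0],[1,0,0,0.1,0],[1,0,0,0,0]], squeeze=90)

```text
time_s: 10.97
eef_pos: [0.4844, 0.0141, 0.0656]
orientation: [0.12, 0.993, 0.0, 0.0]
contact_force: [2.0, -0.8, -3.7]
gripper_width: 0.158
finger_force: 87.7
```

Call:
move_arm(series=[[1,0,0,0.15,0],[1,0,0,0.1,0],[1,0,0,0.1,0],[1,0,0,0,0]])

```text
time_s: 11.3
eef_pos: [0.4845, 0.0141, 0.0624]
orientation: [0.12, 0.993, 0.0, 0.0]
contact_force: [2.5, -1.6, -0.7]
gripper_width: 0.162
finger_force: 88.1
```

Call:
move_arm(series=[[1,0,0,0.1,0],[1,0,0,0,0],[1,0,0,0,0]])

```text
time_s: 11.55
eef_pos: [0.4846, 0.0141, 0.0622]
orientation: [0.12, 0.993, 0.0, 0.001]
contact_force: [-0.2, -0.6, 9.3]
gripper_width: 0.159
finger_force: 89.3
```

Contact at the expected seated height. I'll add a little more push.

Call:
move_arm(series=[[1,0,0,0.1,0],[1,0,0,0,0],[1,0,0,0,0],[1,0,0,0,0]])

```text
time_s: 11.88
eef_pos: [0.4847, 0.0141, 0.0621]
orientation: [0.12, 0.993, -0.0, 0.001]
contact_force: [-3.0, -0.8, 17.8]
gripper_width: 0.159
finger_force: 90.4
```

Run:
```python
from h import *
W,f,s=wcloud('w8.png');print(s["eef_pos"],s["contact_force"],s["finger_force"])
p=rect(W,.046,.0565,(.434,.012),.1,'lid')
cv2.imwrite('pics/c8.png',cv2.resize(f["pixels"][140:290,220:420,::-1],None,fx=4,fy=4,interpolation=2))
```

```text
[0.48468731 0.01406496 0.06209769] [-2.98748441 -0.82317923 17.81730158] 90.3776228427887
lid 44923 [0.4247 0.0108 0.0533] rect [432.5   8.4] [145.2 101.2] 6.6
```

View pics/c8.png

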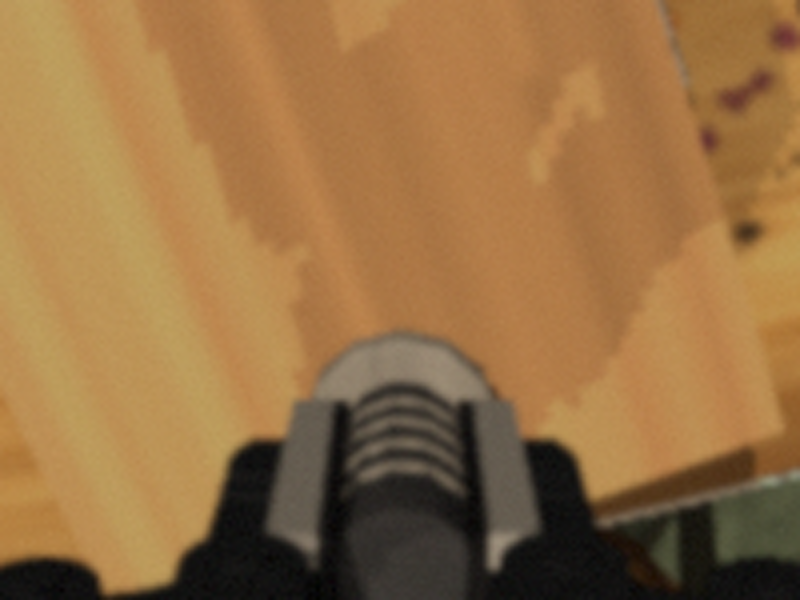

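The collar sits flush on the flat lid (collar at crop (405,360)), with about 18 N pressing down. I'll firm it up slightly and hand in.

Call:
move_arm(series=[[1,0,0,0.08,0],[1,0,0,0,0],[1,0,0,0,0]])

```text
time_s: 12.18
eef_pos: [0.4847, 0.0141, 0.062]
orientation: [0.12, 0.993, -0.0, 0.001]
contact_force: [-5.1, -1.5, 25.5]
gripper_width: 0.16
finger_force: 91.1
```

```bash
python3 -c "
from h import *
s=manip.state();print(s['contact_force'],s['eef_pos'],s['time_s'])
if 15<s['contact_force'][2]<38: print(manip.sign_off())"
```

```text
[-5.09855063 -1.4582009  25.49534035] [0.48473111 0.01407631 0.06199702] 12.1833
the job is handed in; nothing more can be done
None
```

I pressed and released the timer button, shut the lid, seated the pin with its collar flush, and handed the job in at 12.2 s with the arm still pressing down at about 25 N; the one excess was a brief 43 N fingertip push while shutting the lid, and the jar and bottle were not touched.

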